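# Shut and clip the sandwich toaster

## Task

Shut the sandwich toaster, pushing with the fingers only and gripping nothing: push its open lid right down until it lies flat, without slamming it, and then push the catch at its front up against the lips so that it stands upright. Do not lift the toaster or shove it out of its place, and leave the things round it where they stand.

Things in the scene. Friction and masses are not known exactly. Their poses are not given: they have to be found in the camera images.
- toaster: black sandwich toaster, 228 x 215 x 78 mm shut (x, y, z), loose on the worktop, about 1 kg; about 6 N of level push makes it slide. Origin: centre of its underside, on the worktop; +x points from its front (where the catch is) to its rear hinge, +y sideways, z up. The front edge of the lower half is a lip reaching x = -107 mm, z = 22 to 39 mm
- toaster_lid (a joint): angle of the lid about its rear hinge, rad: 0 shut flat, growing as the front of the lid swings up and back (1.57: upright). The hinge is stiff: the lid stays at whatever angle it is left and has to be pushed all the way (up to about 5 N near its front edge)
- lid_hinge (a point): middle of the lid's hinge line, which runs along the toaster's y; at x = 87, z = 43 mm in the toaster's frame
- lid_lip (a point): middle of the upper front edge of the lip on the lid's front; moves with the lid. In the toaster's frame, lid shut: this point is at x = -108, z = 64 mm; the lip is 118 mm wide (y) and 19 mm thick; behind it the flat outside of the lid lies at z = 78 mm, from x = -90 to +95 and y = -108 to +108 mm
- toaster_latch (a joint): angle of the front catch about its pivot, rad: 0 upright, flat against the front of the two lips (clipped); growing as its upper end swings out and down, away from the toaster. It swings lightly (under 2 N at its upper end when pushed slowly) and stays where it is left. Swung far out, it may jam under a merely level push: take its upper end up and in along its arc
- latch_hinge (a point): middle of the catch's pivot line, which runs along the toaster's y; at x = -108, z = 33 mm in the toaster's frame
- latch_top (a point): middle of the catch's upper edge, on its outer face; moves with the catch (upright: x = -114, z = 60 mm in the toaster's frame). The catch is a small flat light-coloured clip in the middle of the front, 22 mm wide (y), 3 mm thick, 32 mm tall
- salt_shaker: salt shaker, 44 mm across and 90 mm tall; a bystander. Origin: centre of its underside
- pepper_mill: dark wooden pepper mill, 58 mm across and 170 mm tall; a bystander. Origin: centre of its underside
- tumbler: clear drinking glass, 81 mm across and 92 mm tall; a bystander. Origin: centre of its underside
- tin_fish: low round tin, 86 mm across and 40 mm tall; a bystander. Origin: centre of its underside
- lemon: lemon, 72 mm long, on the chopping board; a bystander. Origin: centre of its underside
- tomato: tomato, 58 mm across, on the chopping board; a bystander. Origin: centre of its underside

How it is judged:
On the way, in this order (a step that is already met when the one before it is completed fails the run):
1. the lid is pushed down flat, with the catch still swung out (value of joint toaster_lid below 0.04 rad and value of joint toaster_latch above 0.15 rad), for 0.2 s.
2. the catch is pushed upright, the lid staying flat (value of joint toaster_lid below 0.04 rad and value of joint toaster_latch below 0.1 rad), for 0.2 s.
At the end, for the whole second after the job is handed in: The lid lies flat (within 0.04 rad) and the catch stands upright (within 0.1 rad); the toaster stands flat on the worktop, at rest, within 50 mm of where it was; each bystander is within 30 mm of where it was (all of step 2 and distance of toaster from where it was at the start of the episode below 0.05 m and angle between toaster's own z axis and vertical below 0.03 rad and height (world z) of toaster below 0.006 m and linear speed of toaster below 0.02 m/s and distance of each of salt_shaker, pepper_mill, tumbler, tin_fish, lemon, tomato from where it was at the start of the episode below 0.03 m); the robot touches nothing.
It fails at once if the arm or the gripper's body, rather than the fingers, presses on the toaster (contact force between the arm and toaster above 3 N).
It fails at once if the toaster is lifted, tipped or shoved more than 50 mm out of its place (height (world z) of toaster above 0.02 m or angle between toaster's own z axis and vertical above 0.12 rad or distance of toaster from where it was at the start of the episode above 0.05 m).
It fails at once if the lid is slammed (faster than 3 rad/s) (velocity of joint toaster_lid below -3 rad/s).
It fails at once if the catch is pushed upright while the lid is still open (value of joint toaster_latch below 0.1 rad and value of joint toaster_lid above 0.15 rad).
It fails at once if a bystander is moved, knocked over or picked up (distance of any of salt_shaker, pepper_mill, tumbler, tin_fish, lemon, tomato from where it was at the start of the episode above 0.03 m).
It also fails if it takes over 48 s, if anything falls off the work surface, if the arm or the gripper's body presses on something with over 40 N, if the wrist force passes 120 N, or if a joint passes its speed limit or range.

## Robot

A 7-joint arm with a two-finger parallel gripper is mounted at the origin on a cart in front of the work surface, level with it; the furniture and walls round the work are solid. World frame = base frame: x ahead of the robot, y to its left, z up, the work surface at z = 0. Lengths are in m, angles in rad, forces in N, time in s.
With the tool pointing down it reaches from about 0.4 to 0.9 m from the base axis. Payload 5.5 kg.
Tool frame: the origin (TCP) lies midway between the tips of the shut fingers; the grasp point (between the pads) lies arm.grip_depth behind it (arm.grip_depth is the distance from the TCP to the grasp point, in m); z points along the fingers, y is the line along which they close (so a half turn about z gives the same grasp; the last joint's range is limited). The gripper opens to 85 mm and grips with 20 to 120 N. Pads are 22 mm wide; open, the fingers measure 114 mm over their backs; the gripper's body (76 mm by 85 mm) begins 54 mm behind the grasp point. The pads swing forward as they close: fully open they stand 13 mm farther back than shut.
Start: joints at [1.537, 0.501, -0.427, 1.55, 0.221, 1.138, -0.21], TCP at [0.19, -0.622, 0.231] pointing down, gripper open.
Joint ranges: [-2.88, 2.88], [-0.31, 2.03], [-1.54, 1.56], [0.2, 2.42], [-1.41, 4.55], [0.19, 2.02], [-2.57, 2.57]. Speed limits (rad/s): [2.57, 2.57, 3.14, 3.14, 3.14, 3.14, 3.14].

## Interface

Orientations are given as a rotation vector (axis times angle).
In Python, from cell import arm gives the robot as it stands.
- The arm moves only by the tool carry_out, never from a script. Its argument "steps" is a list that holds one entry, the list of rows, each a list of 4 numbers: the shift along the world's x, y, z in m, then the turn about the world's z in rad. A call has 1 to 8 rows; each row is the pose to reach, as a shift and turn from the pose commanded when the call began; what a row does not reach only later rows make up. A row lasts 1/10 s, in which the tool goes at most 50 mm and 8.59 degrees, less where a joint would pass 70% of its speed; a pose out of reach is approached as far as the arm can. A call with a gripper value outside its range is refused whole. "hand" is the opening in per cent of the stroke, from 0 (shut) to 100 (fully open), set as the call begins (left out, the last holds). The fingers move at their own pace and stop on an object; "squeeze" is the grip in N (left out, the last holds). Time passes only in rows, so rows that repeat a pose let the fingers close. It gives the time, the measured TCP pose, the force, the opening and the grip force at its end, in the units of the state.
- arm.sense(): the state, without advancing time (a new reading comes with each control period).
- arm.grab_frame(name): name is "side" or "top" or "wrist"; returns a dict with "img" (420x560x3 uint8, red, green, blue), "intrinsics" (3x3 intrinsics, pixels), "k1" (the pictures are not rectified: a ray, as slopes to the right and down, at radius r is drawn at 1 + k1 r^2 times it, then the intrinsics apply), "extrinsics" (4x4, takes a point from world to camera coordinates). Camera axes: x right, y up, looking along -z (the intrinsics and any distortion apply to the point x, -y, -z); pixel columns grow to the right and rows downward; lengths in m; the calibration is good to about 2 mm. A picture is of the moment at which its call begins. There is no depth.
- arm.hand_in(): hands the job in; it is judged then, once.
The state is a dict: "time_s": time; "joint_positions": joint angles; "qd": joint speeds; "tau": joint torques, N m; "tool_pos": TCP position; "tool_rot": TCP orientation; "contact_force": force on the tool from outside, world axes, zero at the start; "moment": the same for the moment, N m; "opening": opening from 0.0 (shut) to 1.0 (fully open); "grip_force": force on a finger pad.
Only numpy, scipy, OpenCV 4.12 (cv2) and the standard library are available. Lean on these libraries where they do the work, as an engineer would, in place of code of your own. Each camera call takes 0.05 s, during which the arm holds its last target. There are 200 camera calls.

## Working session

There is one attempt and no reset: what is moved stays moved. The work goes in short steps, Python scripts to look and compute and a tool call to move; the robot and the scene stay as the last step left them, time stands still between calls to the robot, and variables do not carry over. Pictures are saved under pics/ and viewed, at most 10 in all, crops included, and the job is handed in when it is done.

Besides the shell and the picture viewer there is one more tool, called after "Emit:" as name([rows], argument=value, ...), one row to a line, values as JSON. carry_out: Moves the arm, as the interface text tells. Its arguments: {"type":"object","properties":{"steps":{"type":"array","items":{"type":"array","items":{"type":"array","items":{"type":"number"}}}},"hand":{"type":"number"},"squeeze":{"type":"number"}},"required":["steps"]}

```bash
ls; mkdir -p pics; cat > h.py <<'E'
import numpy as np,cv2
from cell import arm
def grab(n,fn):
    f=arm.grab_frame(n); cv2.imwrite(fn,f["img"][:,:,::-1]); 
    np.savez(''+n+'.npz',**{k:np.array(f[k]) for k in("intrinsics","k1","extrinsics")}); return f
def proj(n,P):
    f=np.load(''+n+'.npz');E=f["extrinsics"];K=f["intrinsics"];k=float(f["k1"])
    P=np.atleast_2d(P);c=P@E[:3,:3].T+E[:3,3]; s=np.c_[c[:,0],-c[:,1]]/-c[:,2:]
    s=s*(1+k*(s**2).sum(1,keepdims=True)); return s@K[:2,:2].T+K[:2,2]
def ray(n,uv):
    f=np.load(''+n+'.npz');E=f["extrinsics"];K=f["intrinsics"];k=float(f["k1"])
    uv=np.atleast_2d(np.array(uv,float)); d=(uv-K[:2,2])@np.linalg.inv(K[:2,:2]).T; s=d.copy()
    for _ in range(30): s=d/(1+k*(s**2).sum(1,keepdims=True))
    v=np.c_[s[:,0],-s[:,1],-np.ones(len(s))]@E[:3,:3]; return -E[:3,:3].T@E[:3,3],v
def onz(n,uv,z):
    o,v=ray(n,uv); return o+v*((z-o[2])/v[:,2:])
E
python3 - <<'E'
from h import *
for n in("side","top"):
    f=grab(n,f"pics/{n}0.png");E=f["extrinsics"];print(n,-E[:3,:3].T@E[:3,3],f["k1"])
s=arm.sense();print(s["tool_pos"],s["tool_rot"],s["time_s"],arm.grip_depth)
E
```

```text
pics
side [0.40787479 0.90940181 0.49759047] 0.009236323671400508
top [ 0.33438057 -0.05024189  1.08759456] -0.019230316730659155
[ 0.18986761 -0.62099304  0.23033971] [-3.10529745e+00 -4.64317539e-01  3.35013685e-04] 0.1 0.0187
```

View pics/side0.png

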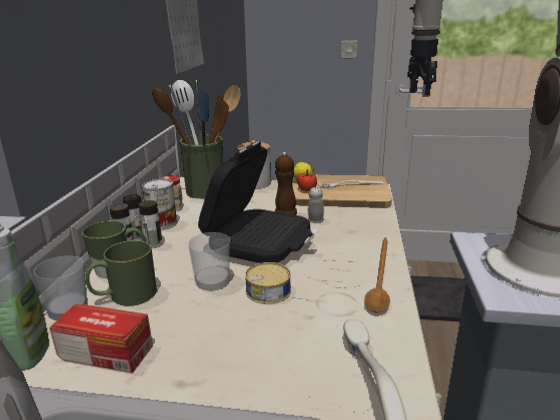

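View pics/top0.png

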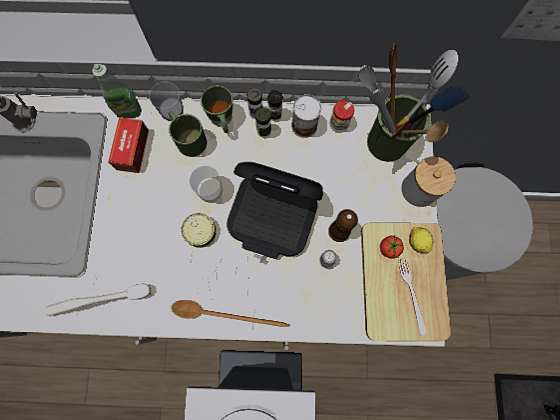

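The side view shows the toaster open, with its lid at about (240,185), the base at (260,235) and its front at (300,240). In the top view the base centre is near (272,215), the catch near (263,257), the hinge is away from the robot, and the yaw is slight. The salt shaker is at (328,258), the tumbler at (206,184), the tin at (198,230) and the mill at (344,225). Next I'll enlarge both.

```bash
python3 - <<'E'
import cv2,numpy as np
a=cv2.imread('pics/top0.png')[150:275,210:340];b=cv2.imread('pics/side0.png')[135:265,190:320]
a=cv2.resize(a,(400,385),interpolation=2);b=cv2.resize(b,(400,400),interpolation=2)
c=np.zeros((400,800,3),np.uint8);c[:385,:400]=a;c[:,400:]=b
cv2.imwrite('pics/c0.png',cv2.convertScaleAbs(c,alpha=1.5,beta=20))
from h import *
print(onz('top',[[263,257],[272,215],[328,262]],0.03))
E
```

```text
[[ 0.47159823 -0.01888016  0.03      ]
 [ 0.58302754 -0.03811644  0.03      ]
 [ 0.46431483 -0.18572799  0.03      ]]
```

View pics/c0.png

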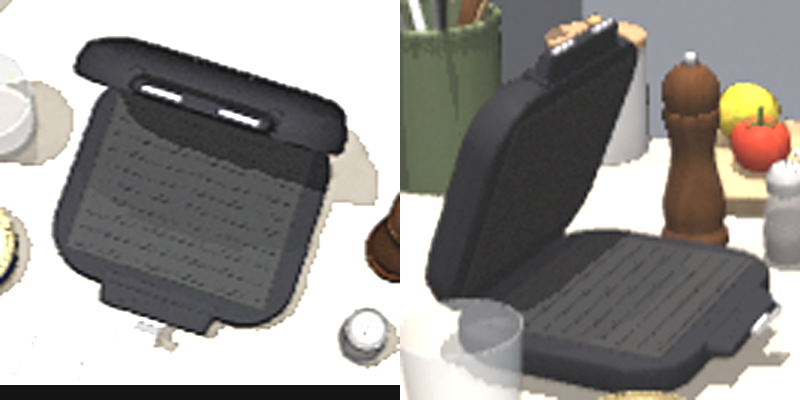

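The crop shows the base lip's front corners at crop (100,298) and (210,335), and the lid's lip with its two slots at (130,75) to (275,130). In the side view the lid lip runs from (545,80) to (620,25), and the catch is swung out at about (765,320). I'll fit the pose and lid angle to these.

```bash
cat > fit.py <<'E'
from h import *
from scipy.optimize import least_squares
def W(p,q):
    x,y,t=p[:3];c,s=np.cos(t),np.sin(t);q=np.atleast_2d(q)
    return np.c_[x+c*q[:,0]-s*q[:,1],y+s*q[:,0]+c*q[:,1],q[:,2]]
def L(a,q):  # lid rotate about hinge
    q=np.atleast_2d(np.array(q,float)).copy();r=q[:,[0,2]]-[.087,.043];c,s=np.cos(a),np.sin(a)
    # front (-x) swings up (+z)
    q[:,0]=.087+c*r[:,0]+s*r[:,1];q[:,2]=.043-s*r[:,0]+c*r[:,1];return q
def C(a,q):  # catch: top swings to -x
    q=np.atleast_2d(np.array(q,float)).copy();r=q[:,[0,2]]-[-.108,.033];c,s=np.cos(a),np.sin(a)
    q[:,0]=-.108+c*r[:,0]-s*r[:,1];q[:,2]=.033+s*r[:,0]+c*r[:,1];return q
E
cat > f1.py <<'E'
from fit import *
T=lambda u,v:(210+u/3.077,150+v/3.08); S=lambda u,v:(190+(u-400)/3.077,135+v/3.077)
low=np.array([[-.107,.059,.039],[-.107,-.059,.039]])
lip=np.array([[-.108,.059,.064],[-.108,-.059,.064]])
lipb=lip-[0,0,.019]
def res(p):
    r=[proj('top',W(p,low))-[T(100,300),T(210,335)]]
    r+=[proj('top',W(p,L(p[3],lipb)))-[T(129,98),T(268,135)]]
    r+=[proj('side',W(p,L(p[3],lip)))-[S(545,65),S(612,22)]]
    r+=[proj('side',W(p,low[1:]))-[S(772,285)]]
    return np.concatenate(r).ravel()
s=least_squares(res,[.57,-.04,-.3,1.7],loss='soft_l1');p=s.x
print(p,s.fun.round(1)); np.save('p.npy',p)
top=cv2.imread('pics/top0.png');sd=cv2.imread('pics/side0.png')
out=[]
for n,im,(r0,c0) in(('top',top,(150,210)),('side',sd,(135,190))):
    k=4;c=cv2.resize(cv2.convertScaleAbs(im[r0:r0+130,c0:c0+130],alpha=1.5,beta=20),None,fx=3.07,fy=3.07)
    def dr(q,col):
        u=proj(n,W(p,q));u=((u-[c0,r0]+.5)*3.07).astype(int);cv2.polylines(c,[u.reshape(-1,1,2)],True,col,1)
    b=[[-.09,-.108,.039],[-.09,.108,.039],[.1,.108,.039],[.1,-.108,.039]]
    dr(b,(0,255,0));dr([*low,*(low[::-1]-[0,0,.017])],(255,255,0))
    dr(L(p[3],[*lip,*lipb[::-1]]),(0,0,255))
    dr(L(p[3],[[-.09,-.108,.078],[-.09,.108,.078],[.095,.108,.078],[.095,-.108,.078]]),(255,0,255))
    for a,col in((.6,(0,128,255)),(1.2,(255,0,0))): dr(C(a,[[-.114,.011,.028],[-.114,-.011,.028],[-.114,-.011,.06],[-.114,.011,.06]]),col)
    out.append(c)
cv2.imwrite('pics/o1.png',np.hstack(out))
E
python3 f1.py
```

```text
[ 0.58776919 -0.03495416 -0.2185725   1.141559  ] [-4.5 -1.3  4.5 -1.1 -6.7  1.3  0.3  2.2 -1.3 -1.5 -0.4 -1.9  3.1 -2.1]
```

View pics/o1.png

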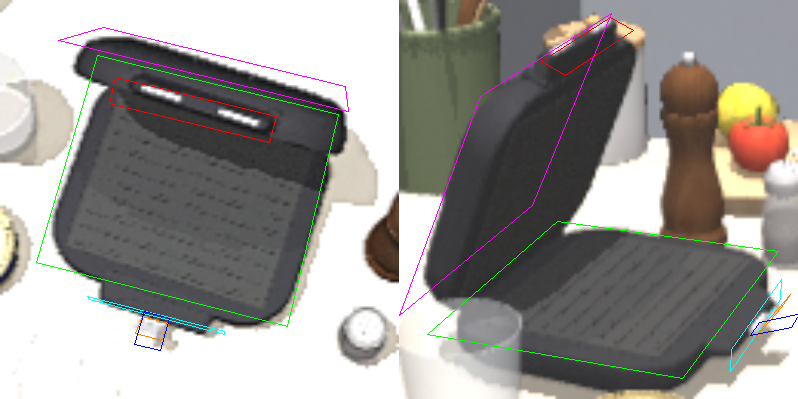

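```bash
python3 - <<'E'
s=open('f1.py').read()
a=s.index('def res');b=s.index('s=least')
s=s[:a]+'''def ld(n,p,A,B,uv,w=1,lid=False):
    q=np.array([A,B],float)
    if lid:q=L(p[3],q)
    u=proj(n,W(p,q));d=u[1]-u[0];nn=np.array([-d[1],d[0]])/np.hypot(*d)
    return w*(np.array(uv)-u[0])@nn
def res(p):
    r=[ld('top',p,[-.107,.05,.03],[-.107,-.05,.03],[T(112,307),T(203,332)]),
    ld('top',p,[.05,-.108,.03],[-.05,-.108,.03],[T(325,205),T(305,275)]),
    ld('top',p,[.05,.108,.03],[-.05,.108,.03],[T(68,170),T(55,220)]),
    ld('top',p,[-.108,.05,.045],[-.108,-.05,.045],[T(140,103),T(262,135)],1,True),
    ld('side',p,[-.108,.05,.064],[-.108,-.05,.064],[S(555,55),S(610,20)],1,True),
    ld('side',p,[-.107,.05,.039],[-.107,-.05,.039],[S(728,320),S(762,290)],.5),
    ld('top',p,[-.09,.08,.078],[-.09,-.08,.078],[T(120,41),T(320,99)],.3,True)]
    return np.concatenate(r)
'''+s[b:].replace("'pics/o1.png'","'pics/o2.png'")
open('f2.py','w').write(s)
E
python3 f2.py
```

```text
[ 0.58599528 -0.04075008 -0.24553238  1.15670872] [ 1.1  0.8 -0.6 -0.2  1.   0.  -0.5 -1.   2.3  1.6 -3.  -1.7 -0.7 -0.4]
```

View pics/o2.png

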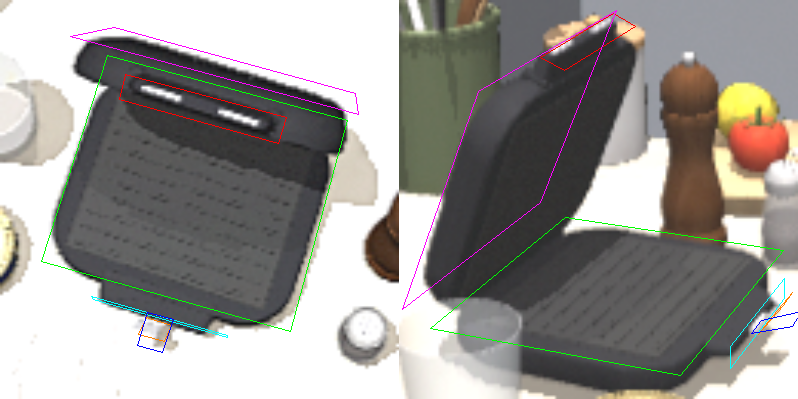

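The fit puts the toaster at about (0.587, -0.041), yaw about -0.25, with the lid at about 1.15 rad. Now I'll move above and behind the lid with the fingers shut.

Emit:
carry_out([
  [[0.03, 0.03, 0.02, -0.12], [0.06, 0.06, 0.045, -0.24], [0.09, 0.09, 0.07, -0.36], [0.12, 0.12, 0.09, -0.48], [0.15, 0.155, 0.1, -0.54], [0.18, 0.19, 0.1, -0.54], [0.21, 0.225, 0.1, -0.54], [0.24, 0.26, 0.1, -0.54]],
], hand=0, squeeze=20)

```text
time_s: 0.9
tool_pos: [0.4309, -0.3599, 0.3312]
tool_rot: [3.118, -0.381, -0.0]
contact_force: [0.6, -0.4, -0.4]
opening: -0.002
grip_force: 0.0
```

Emit:
carry_out([
  [[0.035, 0.035, 0, 0], [0.07, 0.07, 0, 0], [0.105, 0.105, 0, 0], [0.14, 0.14, 0, 0], [0.175, 0.175, 0, 0], [0.21, 0.21, 0, 0], [0.24, 0.25, 0, 0], [0.265, 0.29, 0, 0]],
])

```text
time_s: 1.7
tool_pos: [0.6962, -0.0702, 0.3302]
tool_rot: [-3.118, 0.382, 0.002]
contact_force: [1.2, 0.0, 0.3]
opening: 0.0
grip_force: 0.0
```

```bash
cat > t.py <<'E'
from fit import *
def tf():
    p=np.load('p.npy');s=arm.sense();d=s["tool_pos"]-np.array([p[0],p[1],0]);c,n=np.cos(p[2]),np.sin(p[2])
    f=s["contact_force"];print("t",round(s["time_s"],2),"tool",np.round(s["tool_pos"],4),"rot",np.round(s["tool_rot"],3),"toaster frame",np.round([c*d[0]+n*d[1],-n*d[0]+c*d[1],d[2]],4),"F",np.round([c*f[0]+n*f[1],-n*f[0]+c*f[1],f[2]],1),"op",s["opening"])
if __name__=="__main__": tf()
E
python3 -c "
from fit import *
np.save('p.npy',[.588,-.041,-.25,1.15])
import t;t.tf();grab('side','pics/s1.png');grab('top','pics/t1.png')
a=cv2.imread('pics/s1.png')[60:270,180:360];b=cv2.imread('pics/t1.png')[100:275,190:350]
cv2.imwrite('pics/c1.png',np.hstack([cv2.resize(a,(400,467)),cv2.resize(b,(400,467))]))"
```

```text
t 1.7 tool [ 0.6962 -0.0702  0.3302] rot [-3.118e+00  3.820e-01  2.000e-03] toaster frame [ 0.112  -0.0015  0.3302] F [1.1 0.3 0.3] op 0.00027429769920283843
```

View pics/c1.png

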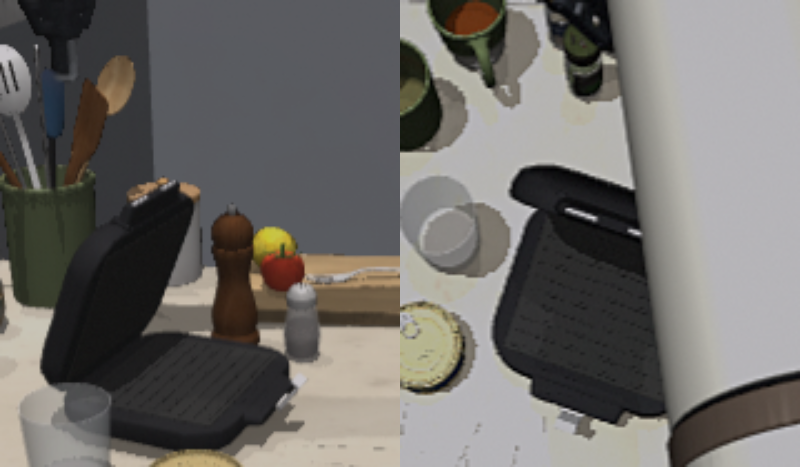

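The finger tip is behind and above the lid, at (65,75) in the left half, with nothing touched. Descending behind the lid.

Emit:
carry_out([
  [[0, 0, -0.04, 0], [0, 0, -0.08, 0], [0, 0, -0.11, 0], [0, 0, -0.12, 0], [-0.01, 0.002, -0.12, 0], [-0.019, 0.005, -0.12, 0], [-0.024, 0.006, -0.12, 0], [-0.029, 0.007, -0.12, 0]],
])

```text
time_s: 2.6
tool_pos: [0.6665, -0.0643, 0.2136]
tool_rot: [3.118, -0.381, 0.005]
contact_force: [-1.1, -0.8, -0.0]
opening: 0.003
grip_force: 0.0
```

```bash
python3 t.py
```

```text
t 2.6 tool [ 0.6665 -0.0643  0.2136] rot [ 3.118 -0.381  0.005] toaster frame [ 0.0819 -0.0031  0.2136] F [-0.9 -1.1 -0. ] op 0.0033833257371191573
```

Advancing in small steps to contact.

Emit:
carry_out([
  [[-0.005, 0.001, 0, 0], [-0.01, 0.0025, 0, 0], [-0.015, 0.004, -0.001, 0], [-0.019, 0.005, -0.001, 0], [-0.019, 0.005, -0.001, 0]],
])

```text
time_s: 3.1
tool_pos: [0.6466, -0.0593, 0.2102]
tool_rot: [3.118, -0.38, -0.001]
contact_force: [-0.4, -0.1, 0.4]
opening: 0.001
grip_force: 0.0
```

```bash
python3 t.py; python3 - <<'E'
from fit import *
# tip path: surface point (-.078,.078) on lid; print world deltas of that point
p=np.load('p.npy');A=np.arange(1.15,-.01,-.05)
for a in A: print(round(a,2),W(p,L(a,[[-.078,-.003,.078]])).round(3),L(a,[[-.078,0,.078]]).round(3)[0,[0,2]])
E
```

```text
t 3.1 tool [ 0.6466 -0.0593  0.2102] rot [ 3.118e+00 -3.800e-01 -1.000e-03] toaster frame [ 0.0613 -0.0033  0.2102] F [-0.4 -0.2  0.4] op 0.0011039204707287073
1.15 [[ 0.637 -0.057  0.208]] [0.052 0.208]
1.1 [[ 0.629 -0.055  0.206]] [0.043 0.206]
1.05 [[ 0.621 -0.053  0.204]] [0.035 0.204]
1.0 [[ 0.614 -0.051  0.201]] [0.027 0.201]
0.95 [[ 0.606 -0.049  0.198]] [0.019 0.198]
0.9 [[ 0.599 -0.047  0.194]] [0.012 0.194]
0.85 [[ 0.592 -0.045  0.19 ]] [0.004 0.19 ]
0.8 [[ 0.584 -0.043  0.186]] [-0.003  0.186]
0.75 [[ 0.578 -0.041  0.181]] [-0.01   0.181]
0.7 [[ 0.571 -0.04   0.176]] [-0.017  0.176]
0.65 [[ 0.565 -0.038  0.171]] [-0.023  0.171]
0.6 [[ 0.559 -0.037  0.165]] [-0.029  0.165]
0.55 [[ 0.553 -0.035  0.159]] [-0.035  0.159]
0.5 [[ 0.548 -0.034  0.153]] [-0.041  0.153]
0.45 [[ 0.542 -0.032  0.146]] [-0.046  0.146]
0.4 [[ 0.538 -0.031  0.139]] [-0.051  0.139]
0.35 [[ 0.533 -0.03   0.132]] [-0.056  0.132]
0.3 [[ 0.529 -0.029  0.125]] [-0.06   0.125]
0.25 [[ 0.525 -0.028  0.118]] [-0.064  0.118]
0.2 [[ 0.522 -0.027  0.11 ]] [-0.068  0.11 ]
0.15 [[ 0.519 -0.026  0.102]] [-0.071  0.102]
0.1 [[ 0.516 -0.026  0.094]] [-0.074  0.094]
0.05 [[ 0.514 -0.025  0.086]] [-0.076  0.086]
-0.0 [[ 0.512 -0.025  0.078]] [-0.078  0.078]
```

Emit:
carry_out([
  [[-0.009, 0.002, -0.002, 0], [-0.013, 0.003, -0.003, 0], [-0.017, 0.004, -0.004, 0], [-0.021, 0.005, -0.005, 0], [-0.025, 0.006, -0.007, 0], [-0.029, 0.007, -0.008, 0], [-0.033, 0.008, -0.009, 0]],
])

```text
time_s: 3.8
tool_pos: [0.6139, -0.0513, 0.2012]
tool_rot: [-3.118, 0.381, -0.0]
contact_force: [2.1, 0.4, 1.3]
opening: 0.001
grip_force: 0.8
```

```bash
python3 t.py
```

```text
t 3.8 tool [ 0.6139 -0.0513  0.2012] rot [-3.118  0.381 -0.   ] toaster frame [ 0.0276 -0.0036  0.2012] F [1.9 0.9 1.3] op 0.0006307815022317394
```

Emit:
carry_out([
  [[-0.008, 0.002, -0.003, 0], [-0.015, 0.004, -0.007, 0], [-0.022, 0.006, -0.011, 0], [-0.03, 0.008, -0.015, 0], [-0.036, 0.01, -0.02, 0], [-0.043, 0.011, -0.025, 0], [-0.049, 0.013, -0.03, 0], [-0.055, 0.014, -0.036, 0]],
])

```text
time_s: 4.6
tool_pos: [0.5586, -0.037, 0.1649]
tool_rot: [-3.118, 0.381, 0.0]
contact_force: [0.3, 1.3, 2.7]
opening: 0.002
grip_force: 1.0
```

```bash
python3 t.py
```

```text
t 4.6 tool [ 0.5586 -0.037   0.1649] rot [-3.118  0.381  0.   ] toaster frame [-0.0295 -0.0034  0.1649] F [-0.   1.4  2.7] op 0.002095435269785977
```

Emit:
carry_out([
  [[-0.006, 0.001, -0.006, 0], [-0.011, 0.003, -0.012, 0], [-0.015, 0.004, -0.019, 0], [-0.019, 0.005, -0.026, 0], [-0.022, 0.006, -0.033, 0], [-0.026, 0.007, -0.04, 0], [-0.029, 0.008, -0.047, 0], [-0.032, 0.008, -0.055, 0]],
])

```text
time_s: 5.4
tool_pos: [0.5272, -0.0294, 0.1097]
tool_rot: [-3.118, 0.381, -0.001]
contact_force: [-1.0, 0.3, 2.2]
opening: -0.001
grip_force: 0.7
```

```bash
python3 t.py
```

```text
t 5.4 tool [ 0.5272 -0.0294  0.1097] rot [-3.118e+00  3.810e-01 -1.000e-03] toaster frame [-0.0618 -0.0038  0.1097] F [-1.   0.   2.2] op -0.0013307739444253872
```

Emit:
carry_out([
  [[-0.002, 0.001, -0.008, 0], [-0.004, 0.001, -0.015, 0], [-0.005, 0.001, -0.021, 0], [-0.006, 0.001, -0.026, 0], [-0.007, 0.002, -0.03, 0], [-0.007, 0.002, -0.032, 0], [-0.007, 0.002, -0.033, 0], [-0.007, 0.002, -0.034, 0]],
])

```text
time_s: 6.2
tool_pos: [0.5201, -0.0276, 0.0767]
tool_rot: [3.118, -0.381, -0.0]
contact_force: [-4.3, 0.2, 13.4]
opening: 0.002
grip_force: 6.5
```

```bash
python3 t.py
```

```text
t 6.2 tool [ 0.5201 -0.0276  0.0767] rot [ 3.118 -0.381 -0.   ] toaster frame [-0.0691 -0.0038  0.0767] F [-4.2 -0.8 13.4] op 0.0018667066823584873
```

The lid is down firmly: z is 0.077 with 13 N. I'll hold, rise, then back off toward the front to look.

Emit:
carry_out([
  [[0, 0, -0.001, 0], [0, 0, -0.001, 0], [0, 0, -0.001, 0], [0, 0, 0.02, 0], [0, 0, 0.06, 0], [-0.03, 0.01, 0.09, 0], [-0.07, 0.02, 0.11, 0], [-0.11, 0.02, 0.11, 0]],
])

```text
time_s: 7.0
tool_pos: [0.4117, -0.006, 0.1889]
tool_rot: [-3.118, 0.378, -0.01]
contact_force: [0.5, 0.6, 0.2]
opening: -0.001
grip_force: 0.0
```

```bash
python3 -c "
from fit import *
import t;t.tf();grab('side','pics/s2.png');grab('wrist','pics/w2.png');grab('top','pics/t2.png')
a=cv2.imread('pics/s2.png')[165:285,200:340];b=cv2.imread('pics/w2.png')
cv2.imwrite('pics/c2.png',cv2.convertScaleAbs(np.hstack([cv2.resize(a,(400,343),interpolation=2),cv2.resize(b,(400,343))]),alpha=1.4,beta=20))"
```

```text
t 7.0 tool [ 0.4117 -0.006   0.1889] rot [-3.118  0.378 -0.01 ] toaster frame [-0.1795 -0.0097  0.1889] F [0.4 0.7 0.2] op -0.0007415394606269428
```

View pics/c2.png

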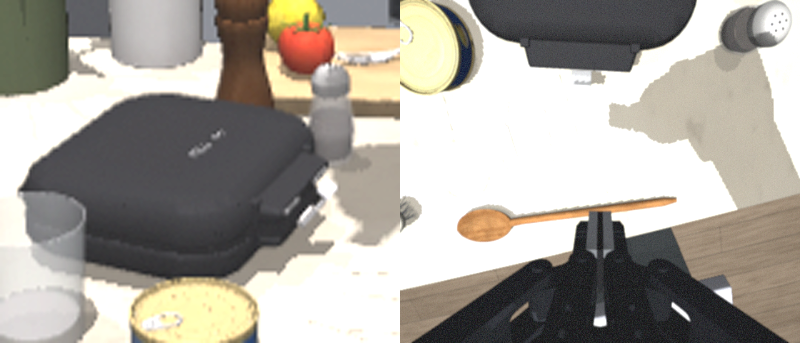

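The lid is flat. The catch, swung out, is at (315,205) in the side crop and (583,75) in the wrist crop, and the lip spans (527,66) to (632,71). Now an overlay to measure the catch angle.

```bash
cat > ov.py <<'E'
from fit import *
p=np.load('p.npy');out=[]
for n,f,(r0,c0,h,w) in(('wrist','w2',(30,160,95,190)),('side','s2',(205,280,50,100))):
    k=400/w;im=cv2.imread(f'pics/{f}.png')[r0:r0+h,c0:c0+w];c=cv2.convertScaleAbs(cv2.resize(im,(400,int(h*k)),interpolation=2),alpha=1.3,beta=10)
    def dr(q,col,cl=True):
        u=((proj(n,W(p,q))-[c0,r0]+.5)*k).astype(int);cv2.polylines(c,[u.reshape(-1,1,2)],cl,col,1)
    dr([[-.108,.059,.064],[-.108,-.059,.064],[-.108,-.059,.045],[-.108,.059,.045]],(0,0,255))
    dr([[-.107,.059,.039],[-.107,-.059,.039],[-.107,-.059,.022],[-.107,.059,.022]],(255,255,0))
    for a,col in((.5,(0,255,0)),(.9,(255,0,255)),(1.3,(255,0,0))): dr(C(a,[[-.114,.011,.06],[-.114,-.011,.06],[-.114,-.011,.028],[-.114,.011,.028]]),col)
    out.append(np.vstack([c,np.zeros((210-c.shape[0],400,3),np.uint8)]))
cv2.imwrite('pics/o3.png',np.hstack(out))
E
python3 ov.py
```

```text
(no output)
```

View pics/o3.png

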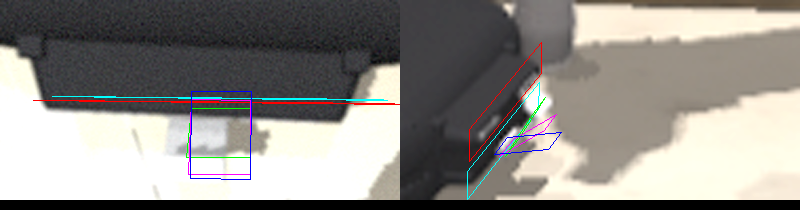

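The overlay shows the real lip about 5 mm to toaster +y and 3 mm nearer than the model, turned slightly more. I'll update the pose and look again, with an unmarked side zoom next to it.

```bash
python3 - <<'E'
s=open('ov.py').read()
s=s.replace("p=np.load('p.npy')","p=np.array([.5855,-.038,-.27,0]);np.save('p.npy',p)").replace("(205,280,50,100)","(205,280,60,60)").replace("(30,160,95,190)","(60,200,50,100)").replace("    k=400/w","    k=(400 if n=='wrist' else 400)/w").replace("210-c","400-c").replace("'pics/o3.png'","'pics/o4.png'")
s=s.replace("    out.append(np.vstack([c,","    b=cv2.convertScaleAbs(cv2.resize(im,(400,int(h*k)),interpolation=2),alpha=1.0);b=b if n=='wrist' else b[:0]\n    out.append(np.vstack([c,b,").replace("400-c.shape[0]","400-c.shape[0]-b.shape[0]").replace("(.5,(0,255,0)),(.9,(255,0,255)),(1.3,(255,0,0))","(.4,(0,255,0)),(.8,(255,0,255))")
open('ov2.py','w').write(s)
E
python3 ov2.py
```

```text
(no output)
```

View pics/o4.png

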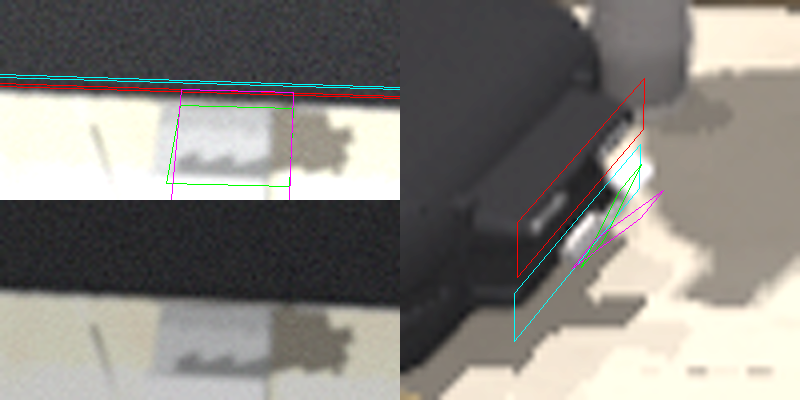

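The catch shows up at about 0.35 rad, upper end pointing up and out, centred about 3 mm to toaster +y of the model. A level push low on its upper end should work. Next, the moves.

```bash
python3 - <<'E'
from fit import *
p=np.load('p.npy');s=arm.sense();
for x in(-.165,-.145,-.135,-.125,-.12):print(x,(W(p,[[x,.003,.047]])[0]-s["tool_pos"]).round(4))
print(s["tool_pos"])
E
```

```text
-0.165 [ 0.0191  0.0171 -0.1396]
-0.145 [ 0.0384  0.0118 -0.1396]
-0.135 [ 0.048   0.0091 -0.1396]
-0.125 [ 0.0577  0.0065 -0.1396]
-0.12 [ 0.0625  0.0051 -0.1396]
[ 0.40817798 -0.0082269   0.18656894]
```

Emit:
carry_out([
  [[0.005, 0.006, -0.03, 0], [0.01, 0.012, -0.065, 0], [0.015, 0.017, -0.1, 0], [0.017, 0.017, -0.125, 0], [0.019, 0.017, -0.138, 0], [0.019, 0.017, -0.139, 0], [0.026, 0.015, -0.139, 0], [0.032, 0.0135, -0.139, 0]],
])

```text
time_s: 7.95
tool_pos: [0.4441, 0.0057, 0.0485]
tool_rot: [-3.118, 0.381, -0.004]
contact_force: [0.1, 0.9, 0.1]
opening: 0.001
grip_force: 0.0
```

```bash
python3 t.py
```

```text
t 7.95 tool [0.4441 0.0057 0.0485] rot [-3.118  0.381 -0.004] toaster frame [-0.1479  0.0044  0.0485] F [-0.2  0.9  0.1] op 0.001084768431447751
```

Emit:
carry_out([
  [[0.002, -0.0005, 0, 0], [0.004, -0.001, 0, 0], [0.006, -0.0015, 0, 0], [0.008, -0.002, 0, 0], [0.01, -0.003, 0, 0], [0.012, -0.0035, 0, 0], [0.014, -0.004, 0, 0], [0.016, -0.0045, 0, 0]],
])

```text
time_s: 8.75
tool_pos: [0.4574, 0.0015, 0.0471]
tool_rot: [3.118, -0.381, -0.002]
contact_force: [-2.2, 0.4, 1.5]
opening: 0.003
grip_force: 1.1
```

```bash
python3 t.py
```

```text
t 8.75 tool [0.4574 0.0015 0.0471] rot [ 3.118e+00 -3.810e-01 -2.000e-03] toaster frame [-0.1339  0.0039  0.0471] F [-2.2 -0.2  1.5] op 0.003246354893290701
```

Emit:
carry_out([
  [[0.001, 0, 0.001, 0], [0.003, -0.001, 0.002, 0], [0.004, -0.001, 0.003, 0], [0.006, -0.0015, 0.004, 0]],
])

```text
time_s: 9.15
tool_pos: [0.4646, -0.0001, 0.0515]
tool_rot: [-3.118, 0.381, -0.001]
contact_force: [-0.2, -0.7, -0.3]
opening: 0.004
grip_force: 0.3
```

```bash
python3 t.py;python3 -c "
from h import *
grab('side','pics/s3.png')"
```

```text
t 9.15 tool [ 4.646e-01 -1.000e-04  5.150e-02] rot [-3.118e+00  3.810e-01 -1.000e-03] toaster frame [-0.1267  0.0043  0.0515] F [-0.  -0.7 -0.3] op 0.0036425505200280476
```

Emit:
carry_out([
  [[0.001, 0, 0, 0], [0.002, -0.0005, 0, 0], [0.003, -0.001, 0, 0], [0.004, -0.001, 0, 0]],
])

```text
time_s: 9.6
tool_pos: [0.4664, -0.0007, 0.051]
tool_rot: [3.118, -0.38, -0.005]
contact_force: [-5.8, 1.6, 4.4]
opening: 0.001
grip_force: 3.4
```

```bash
python3 t.py
```

```text
t 9.6 tool [ 0.4664 -0.0007  0.051 ] rot [ 3.118 -0.38  -0.005] toaster frame [-0.1248  0.0041  0.051 ] F [-6.  -0.   4.4] op 0.0005884637255637638
```

A 6 N stop at the expected depth for an upright catch. Backing off to look.

Emit:
carry_out([
  [[0, 0, 0, 0], [0, 0, 0, 0], [-0.01, 0.003, 0, 0], [-0.03, 0.008, 0, 0], [-0.06, 0.016, 0.02, 0], [-0.06, 0.016, 0.07, 0], [-0.06, 0.016, 0.12, 0], [-0.06, 0.016, 0.14, 0]],
])

```text
time_s: 10.4
tool_pos: [0.4102, 0.0154, 0.1951]
tool_rot: [3.118, -0.38, 0.011]
contact_force: [2.2, -1.6, -0.6]
opening: 0.0
grip_force: 0.0
```

```bash
python3 - <<'E'
from fit import *
import t;t.tf()
p=np.load('p.npy')
out=[]
for n,(r0,c0,h,w) in(('wrist',(50,190,80,80)),('side',(205,280,60,60))):
    f=grab(n,f'pics/{n}5.png');im=f["img"][:,:,::-1]
    if n=='wrist':
        u=proj(n,W(p,[[-.115,.003,.05]]))[0].astype(int);r0=max(0,u[1]-40);c0=u[0]-40;print(u)
    c=cv2.resize(im[r0:r0+h,c0:c0+w],(400,400),interpolation=2);c0_=c.copy()
    out.append(c)
cv2.imwrite('pics/o5.png',np.hstack(out))
E
```

```text
t 10.4 tool [0.4102 0.0154 0.1951] rot [ 3.118 -0.38   0.011] toaster frame [-0.1832  0.0047  0.1951] F [ 2.5 -1.  -0.6] op 0.00018611751544493347
[286  97]
```

View pics/o5.png

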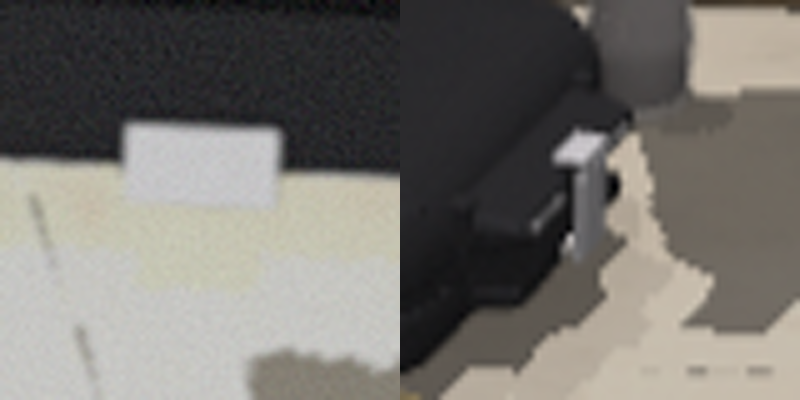

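The catch stands upright, hooked over the lip, with about 6 mm showing beyond it, which matches 0 rad. The lid is flat and the arm is clear.

```bash
python3 -c "
from cell import arm
print(arm.hand_in())"
```

```text
the job is handed in; nothing more can be done
None
```

I pushed the lid down flat and then the catch upright, fingers only, and handed the job in at about 10.5 s; the last pictures show both in place, but the hand-in gave no verdict.

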